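Draw a tube adapter out of its centrifuge bucket with the hook

TASK

Take the little hook from its forked holder and with it catch the folding wire loop of the tube adapter that sits deep in its centrifuge bucket; ease the adapter out straight and gently, without yanking or levering, for the loop is light wire and leaf springs grip the adapter. Set it down softly, standing upright in the steel tray, unhook it and hang the hook back in its holder. Touch the adapter with nothing but the hook, and leave the other things where they stand.

Things in the scene. Friction and masses are not known exactly. Their poses are not given: they have to be found in the camera images.
- hook: Hook tool, 155 mm long, 90 g; starts hanging in the holder. Origin on the shank's axis at the underside of a steel collar (28 mm across, 5 mm thick); z up the handle, x the way the toe points. Black handle: 18 mm square block (faces along x and y), 5 to 65 mm above the origin. Below hangs a straight 5 mm steel shank with the J.
- hook_toe (a point): Toe of the hook: the end of the foot, on its centreline, where the tip turns up. It lies 85 mm below the hook's origin and 14 mm along the hook's +x from the shank's axis. The foot is 5 mm thick; the upturned tip, also 5 mm thick, ends 8 mm above this point, leaving a 9 mm gap between tip and shank.
- holder: Fixed forked holder: dark base plate 110 x 90 x 12 mm, thin post 45 mm behind the seat, aluminium fork with its upper face 120 mm above the bench (the post ends there). The hook's collar lies on the prongs, its shank in the 11 mm slot, which is open towards the holder's +x. Origin on the bench under the seat.
- holder_seat (a point): Point on the fork's upper face, mid slot, where the hook's origin sits when hung; x points out of the open slot, z up. Lips 4 mm high stand at the prongs' ends, 20 mm out: lift the collar about 8 mm off the seat, then slide the hook out 40 mm along +x; hang it back the reverse way.
- bucket: Fixed round aluminium centrifuge bucket holding the adapter: 87 mm outside, straight bore 75 mm wide and 110 mm deep, inner floor 10 mm above the bench. Lugs reach out to 59 mm each side along its x. Three leaf springs in the bore, 31 to 49 mm above the bench, press on the adapter's side. Do not lever on it (15 N at most). Origin on the bench, on the bore's axis, z up.
- bucket_rim (a point): Centre of the bucket's mouth, on the bore's axis at rim height, 120 mm above the bench.
- adapter: Round white plastic tube adapter, 71 mm across, 40 mm tall, flat top with tubes sunk flush in it, 0.22 to 0.37 kg; sits on the bucket's floor, held back by the springs until it is 40 mm up. Origin at the centre of its underside, z up. Drawing it out straight takes 10 to 14 N at its wire loop, more if pulled askew; over 18 N spoils the loop.
- loop_hinge (a point): Middle of the hinge line of the adapter's folding loop, 44 mm above its underside, line along the adapter's y. Loop of 4 mm steel wire: legs 32 mm apart, crown 16 mm straight along y, 31 mm from the hinge. It swings freely and lies folded to +x or -x (not measured: feel or look), 0.9 rad from upright at its stop: crown 24 mm aside, 19 mm above the hinge.
- tray: Fixed open steel tray, 190 mm along x, 250 mm along y, walls 24 mm high and 3 mm thick, floor 3 mm thick. Origin at the centre of its underside.
- spare_bucket: Fixed empty bucket like the other (same sizes, nothing in it); which of the two places it takes varies. Bystander. Origin on the bench, on its axis.
- wash_bottle: Loose white plastic bottle, 56 mm across, 140 mm tall; origin at the centre of its underside. Bystander.
- dropper_bottle: Loose small amber glass bottle, 34 mm across, 70 mm tall; origin at the centre of its underside. Bystander.
- slide_box: Loose orange slide box, 87 x 107 x 33 mm; origin at the centre of its underside. Bystander.
There are look-alikes about, which are no part of the job. Leave any blue look-alike of the adapter alone.

How it is judged:
On the way, in this order (a step that is already met when the one before it is completed fails the run):
1. the adapter hangs from the hook, its foot above the bucket's rim (z of adapter in the frame of bucket_rim above 0.001 m and contact force between hook and adapter above 1 N), for 0.2 s.
2. the adapter stands upright in the tray with the hook off it (x of adapter in the frame of tray between -0.058 and 0.058 m and y of adapter in the frame of tray between -0.088 and 0.088 m and height (world z) of adapter below 0.008 m and angle between adapter's own z axis and vertical below 0.08 rad and contact force between hook and adapter below 0.05 N), for 0.2 s.
At the end, for the whole second after the job is handed in: The adapter stands upright (within 0.08 rad) and at rest on the tray's floor, wholly inside its walls, off the hook; the hook hangs at rest in its fork, its collar within 12 mm of the seat and upright within 0.12 rad (x of adapter in the frame of tray between -0.058 and 0.058 m and y of adapter in the frame of tray between -0.088 and 0.088 m and height (world z) of adapter below 0.008 m and angle between adapter's own z axis and vertical below 0.08 rad and linear speed of each of adapter, hook below 0.02 m/s and distance between hook and holder_seat below 0.012 m and angle between hook's own z axis and vertical below 0.12 rad); the robot touches nothing.
It fails at once if the hook loads the adapter or its loop with more than 18 N (contact force between hook and adapter above 18 N).
It fails at once if the gripper or arm touches the adapter (contact force between any of the fingers, the arm and adapter above 0.5 N).
It fails at once if the hook is levered against the bucket with more than 15 N (contact force between hook and bucket above 15 N).
It fails at once if the adapter is dropped or banged into the tray (over 25 N) (contact force between adapter and tray above 25 N).
It fails at once if a bystander is pushed aside by more than 15 mm (distance of any of wash_bottle, dropper_bottle, slide_box from where it was at the start of the episode above 0.015 m).
It also fails if it takes over 72 s, if anything falls off the work surface, if the arm or the gripper's body presses on something with over 40 N, if the wrist force passes 120 N, or if a joint passes its speed limit or range.

ROBOT

A 7-joint arm with a two-finger parallel gripper is mounted at the origin on the work surface. World frame = base frame: x ahead of the robot, y to its left, z up, the work surface at z = 0. Lengths are in m, angles in rad, forces in N, time in s.
With the tool pointing down it reaches from about 0.4 to 0.85 m from the base axis. Payload 4.5 kg.
Tool frame: the origin (TCP) lies where the fingers leave the gripper's body, on its centre line; the fingertips stand 64 mm ahead of it and the grasp point (between the pads) lies 45 mm ahead of it; z points along the fingers, y is the line along which they close (so a half turn about z gives the same grasp; the last joint's range is limited). The gripper opens to 88 mm and grips with 3 to 60 N. Pads are 18 mm wide; open, the fingers measure 123 mm over their backs; the gripper's body (75 mm by 187 mm) begins 45 mm behind the grasp point.
Start: joints at [1.215, 0.689, -0.195, 1.565, 0.157, 0.902, -0.215], TCP at [0.238, -0.578, 0.303] pointing down, gripper open.
Joint ranges: [-3.01, 3.01], [-0.46, 2.08], [-1.47, 1.51], [0.13, 2.56], [-1, 4.14], [0.04, 2.09], [-2.66, 2.66]. Speed limits (rad/s): [2.57, 2.57, 3.14, 3.14, 3.14, 3.14, 3.14].

INTERFACE

Orientations are given as a unit quaternion [x, y, z, w].
In Python, from plant import r gives the robot as it stands.
- The arm moves only by the tool play_rows, never from a script. Its arguments are lists of equal length, an entry for each row: "translation": the shift along the tool's x, y, z in m, a list of three; "delta_rot": the turn, a rotation vector about the tool's x, y, z in degrees, a list of three; "grip": the opening, from -1 (shut) to 1 (fully open). In form: {"translation": [[x, y, z], ...], "delta_rot": [[rx, ry, rz], ...], "grip": [grip, ...]}. A call has 1 to 20 rows; each row shifts and turns the commanded pose from where the row before left it, along the tool's axes as they then stand; what a row does not reach is not made up. A row lasts 1/8 s, in which the tool goes at most 62.5 mm and 10.7 degrees, less where a joint would pass 70% of its speed; a pose out of reach is approached as far as the arm can. A call with a gripper value outside its range is refused whole. The fingers move at their own pace and stop on an object; "squeeze" is the grip in N (left out, the last holds). Time passes only in rows, so rows that do not move let the fingers close. It gives the time, the measured TCP pose, the force, the opening and the grip force at its end, in the units of the state.
- r.get_state(): the state, without advancing time (a new reading comes with each control period).
- r.snapshot(name): name is "scene" or "top" or "wrist"; returns the picture (480x640x3 uint8, blue, green, red); there is no depth.
- r.get_calibration(name): a dict with "intrinsics" (3x3 intrinsics, pixels), "eye" and "rotation" of the camera in the world. Camera axes: x right, y up, looking along -z (the intrinsics and any distortion apply to the point x, -y, -z); pixel columns grow to the right and rows downward; lengths in m; the calibration is good to about 2 mm. A picture is of the moment at which its call begins: read the wrist's pose just before it. get_calibration takes no time and is no camera call; for the wrist camera it gives the pose at the moment of the call.
- r.finish_job(): hands the job in; it is judged then, once.
Trained networks look in the newest picture that a camera, given by its name, has taken for a name from the list of things; names that differ only in an ending like _2 or _b are one class to them, and where a whole thing is asked for, a point or a joint stands for the part that bears it (a point fixed in the world has none). Each returns a list of dicts, best first, with "confidence" (0 to 1); they miss things now and then, are a little off and sometimes report something else, mostly with a low value. They report only what shows in the picture. A call takes as long as a camera call. They do not tell look-alikes from the thing itself.
- r.look_for(camera, target): "point" ([x, y, z] in m, in world coordinates, good to about 4 mm: the middle of the surface that is visible of it).
- r.silhouettes(camera, target): "pixels" (480x640 bool, what is visible of it).
The state is a dict: "clock": time; "q": joint angles; "qd": joint speeds; "joint_torque": joint torques, N m; "tool_pos": TCP position; "eef_rot": TCP orientation; "contact_force": force on the tool from outside, world axes, zero at the start; "moment": the same for the moment, N m; "opening": opening from 0.0 (shut) to 1.0 (fully open); "finger_force": force on a finger pad.
Only numpy, scipy, OpenCV 4.12 (cv2) and the standard library are available. Lean on these libraries where they do the work, as an engineer would, in place of code of your own. Each camera call takes 0.05 s, during which the arm holds its last target. There are 200 camera calls.

## Working session

There is one attempt and no reset: what is moved stays moved. The work goes in short steps, Python scripts to look and compute and a tool call to move; the robot and the scene stay as the last step left them, time stands still between calls to the robot, and variables do not carry over. Pictures are saved under pics/ and viewed, at most 10 in all, crops included, and the job is handed in when it is done.

Besides the shell and the picture viewer there is one more tool, called after "Call:" by a JSON object that holds its "fn" and its "kwargs", one argument or row to a line. play_rows: Moves the arm, as the interface text tells. Its arguments: {"type":"object","properties":{"translation":{"type":"array","items":{"type":"array","items":{"type":"number"}}},"delta_rot":{"type":"array","items":{"type":"array","items":{"type":"number"}}},"grip":{"type":"array","items":{"type":"number"}},"squeeze":{"type":"number"}},"required":["translation","delta_rot","grip"]}

```bash
mkdir -p pics; ls; cat > h.py <<'E'
import numpy as np,cv2
from plant import r
def cal(n):
    c=r.get_calibration(n);return np.array(c["intrinsics"]),np.array(c["eye"]),np.array(c["rotation"])
def ray(n,u,v,c=None):
    K,e,R=c or cal(n);d=np.linalg.inv(K)@[u,v,1];d=R@(d*[1,-1,-1]);return e,d/np.linalg.norm(d)
def atz(n,u,v,z,c=None):
    e,d=ray(n,u,v,c);return e+d*(z-e[2])/d[2]
def proj(n,p,c=None):
    K,e,R=c or cal(n);q=R.T@(np.array(p)-e)*[1,-1,-1];q=K@q;return q[:2]/q[2]
def tri(rays):
    A=sum(np.eye(3)-np.outer(d,d) for e,d in rays);b=sum((np.eye(3)-np.outer(d,d))@e for e,d in rays);return np.linalg.solve(A,b)
E
python3 - <<'E'
from h import *
np.set_printoptions(precision=3,suppress=True)
s=r.get_state();print(s)
for n in("scene","top"):
    im=r.snapshot(n);cv2.imwrite(f"pics/{n}0.png",im)
    print(n,cal(n))
    for t in("hook","hook_toe","holder","bucket","adapter","loop_hinge","tray","spare_bucket","wash_bottle","dropper_bottle","slide_box"):
        print(t,[(np.round(a["point"],3),round(a["confidence"],2),np.round(proj(n,a["point"]))) for a in r.look_for(n,t)][:4])
E
```

```text
pics
{'clock': 0.0, 'q': array([ 1.215,  0.69 , -0.195,  1.566,  0.157,  0.902, -0.215]), 'qd': array([-0.002, -0.001,  0.001,  0.001, -0.   , -0.001,  0.002]), 'joint_torque': array([  0.   , -52.756,  -1.267, -15.343,  -0.053,   0.007,   0.   ]), 'tool_pos': array([ 0.237, -0.578,  0.302]), 'eef_rot': array([ 0.981,  0.194, -0.   , -0.001]), 'contact_force': array([ 0.246, -0.685, -0.345]), 'moment': array([-0.039,  0.076, -0.053]), 'finger_force': 0.0, 'opening': 1.0012067514206815}
scene (array([[603.066,   0.   , 307.659],
       [  0.   , 603.066, 241.75 ],
       [  0.   ,   0.   ,   1.   ]]), array([1.044, 0.582, 0.975]), array([0.118, 0.339, 0.88 , 0.311]))Traceback (most recent call last):
  File "<stdin>", line 8, in <module>
  File "h.py", line 10, in proj
    K,e,R=c or cal(n);q=R.T@(np.array(p)-e)*[1,-1,-1];q=K@q;return q[:2]/q[2]
                        ~~~^^~~~~~~~~~~~~~~
ValueError: matmul: Input operand 1 has a mismatch in its core dimension 0, with gufunc signature (n?,k),(k,m?)->(n?,m?) (size 3 is different from 4)
```

Rotation is a quaternion; fix that.

```bash
sed -i 's/np.array(c\["rotation"\])/Rotation.from_quat(c["rotation"]).as_matrix()/; 1a from scipy.spatial.transform import Rotation' h.py
python3 - <<'E'
from h import *
np.set_printoptions(precision=3,suppress=True)
ims=[]
for n in("scene","top"):
    im=r.snapshot(n);cv2.imwrite(f"pics/{n}0.png",im);ims.append(im)
    print(n,cal(n)[1])
    for t in("hook","hook_toe","holder","bucket","adapter","loop_hinge","tray","spare_bucket","wash_bottle","dropper_bottle","slide_box"):
        print(t,[(np.round(a["point"],3),round(a["confidence"],2),np.round(proj(n,a["point"]))) for a in r.look_for(n,t)][:4])
print(r.get_state()["clock"])
E
```

```text
scene [1.044 0.582 0.975]
hook [(array([ 0.431, -0.349,  0.149]), 0.71, array([261., 122.]))]
hook_toe [(array([ 0.434, -0.351,  0.149]), 0.6, array([259., 122.]))]
holder [(array([ 0.428, -0.371,  0.012]), 0.77, array([260., 163.]))]
bucket [(array([ 0.536, -0.147,  0.067]), 0.71, array([279., 219.]))]
adapter [(array([ 0.326, -0.238,  0.039]), 0.94, array([327., 165.])), (array([ 0.387, -0.146,  0.039]), 0.82, array([333., 197.])), (array([ 0.586, -0.304,  0.043]), 0.81, array([220., 197.]))]
loop_hinge [(array([ 0.384, -0.146,  0.042]), 0.9, array([334., 196.])), (array([ 0.584, -0.305,  0.038]), 0.81, array([220., 198.])), (array([ 0.325, -0.24 ,  0.04 ]), 0.77, array([327., 165.])), (array([0.467, 0.273, 0.007]), 0.68, array([447., 350.]))]
tray [(array([0.465, 0.273, 0.008]), 0.87, array([447., 349.])), (array([ 0.434, -0.351,  0.147]), 0.43, array([260., 123.]))]
spare_bucket [(array([0.535, 0.05 , 0.062]), 0.92, array([341., 276.]))]
wash_bottle [(array([0.763, 0.101, 0.086]), 0.9, array([260., 352.]))]
dropper_bottle [(array([ 0.679, -0.293,  0.04 ]), 0.89, array([186., 220.
[... 624 characters left out ...]
84., 271.]))]
loop_hinge [(array([ 0.52 , -0.172,  0.05 ]), 0.95, array([384., 271.])), (array([ 0.572, -0.317,  0.041]), 0.78, array([456., 247.])), (array([ 0.323, -0.248,  0.042]), 0.63, array([424., 376.])), (array([ 0.729, -0.11 ,  0.034]), 0.48, array([352., 171.]))]
tray [(array([0.464, 0.271, 0.002]), 0.93, array([165., 297.])), (array([ 0.731, -0.109,  0.036]), 0.24, array([352., 170.]))]
spare_bucket [(array([0.515, 0.031, 0.009]), 0.62, array([282., 274.]))]
wash_bottle [(array([0.742, 0.082, 0.093]), 0.96, array([255., 153.]))]
dropper_bottle [(array([ 0.669, -0.292,  0.042]), 0.54, array([443., 199.]))]
slide_box [(array([ 0.727, -0.11 ,  0.035]), 0.95, array([352., 172.]))]
1.3
```

View pics/scene0.png

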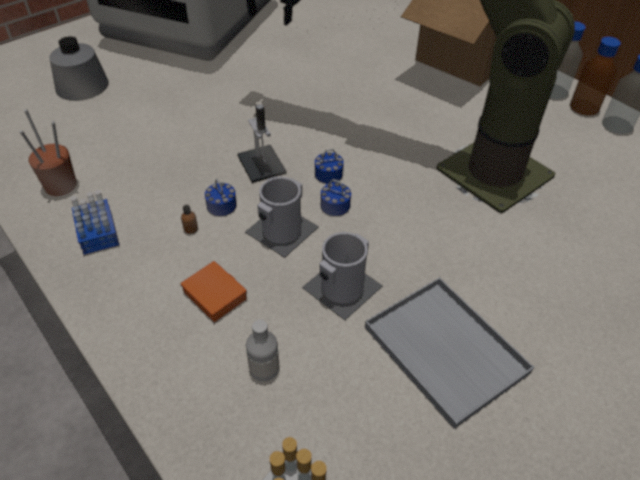

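View pics/top0.png

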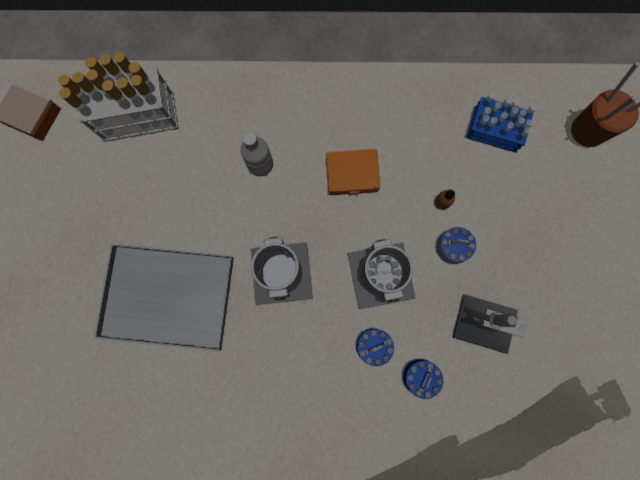

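The scene view shows the holder with hook at (260,122), the occupied bucket at (280,210), the spare bucket at (343,270), and blue adapters at (220,198), (327,165) and (335,197). In the top view the white adapter is in the bucket at (385,270). The spare bucket is empty at (280,268), blue look-alikes sit at (375,347), (424,379) and (457,245), and the tray is at (165,298). Next I'll check the choice in a close crop.

```bash
python3 - <<'E'
from h import *
np.set_printoptions(precision=3,suppress=True)
t=cv2.imread("pics/top0.png");s=cv2.imread("pics/scene0.png")
f=lambda im,x,y,w=50,h=37:cv2.resize(im[y-h:y+h,x-w:x+w],(400,300),interpolation=cv2.INTER_CUBIC)
m=np.vstack([np.hstack([f(t,385,270),f(t,492,323)]),np.hstack([f(s,280,210),f(s,260,135)])])
cv2.imwrite("pics/m1.png",np.clip(m*1.6,0,255).astype(np.uint8))
K,e,R=cal("wrist");st=r.get_state();T=Rotation.from_quat(st["eef_rot"]).as_matrix()
print(K,T.T@(e-st["tool_pos"]),T.T@R); print(T)
print(cal("top")[0],cal("top")[2])
E
```

```text
[[359.563   0.    318.685]
 [  0.    359.563 236.46 ]
 [  0.      0.      1.   ]] [ 0.067  0.    -0.082] [[ 0.     0.965  0.262]
 [ 1.    -0.     0.001]
 [ 0.001  0.262 -0.965]]
[[ 0.925  0.38  -0.   ]
 [ 0.38  -0.925 -0.   ]
 [-0.     0.    -1.   ]]
[[440.763   0.    319.798]
 [  0.    440.763 247.915]
 [  0.      0.      1.   ]] [[ 0.019  0.986 -0.164]
 [-1.     0.016 -0.02 ]
 [-0.017  0.164  0.986]]
```

View pics/m1.png

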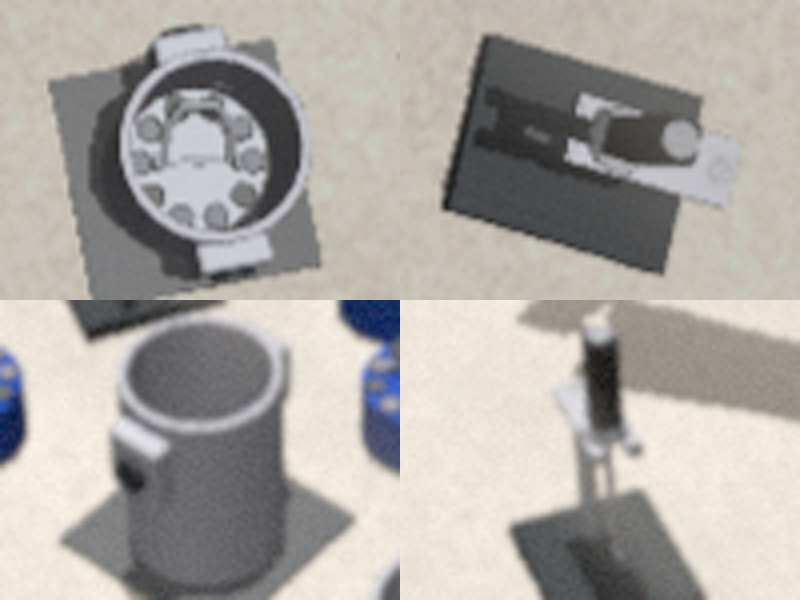

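The crop confirms the choice. The white adapter is in the bucket at top (385,270), with its loop folded towards image-up (world +x). In the holder, the post is at image right, so the slot opens to image left (roughly world +y). Now triangulate.

```bash
python3 - <<'E'
from h import *
np.set_printoptions(precision=4,suppress=True)
def T(a,b):
    rs=[ray("top",*a),ray("scene",*b)];p=tri(rs);return p,proj("top",p)-a,proj("scene",p)-b
print("handle top",T((512.5,320.5),(259,105)))
print("rim",T((388.75,269.5),(280.75,190.8)))
c=lambda X,Y,x0,y0:(x0-50+X/4,y0-37+Y/4.054)
t=lambda X,Y:c(X-400,Y,492,323)
b=[atz("top",*t(*q),0.012) for q in((488,36),(702,98),(663,272),(445,208))]
print("base",np.array(b)); d=b[0]-b[1]+b[3]-b[2];print("yaw",np.degrees(np.arctan2(d[1],d[0])),np.mean(b,0))
print("post",atz("top",*t(720,170),.12),"prong ends",atz("top",*t(585,105),.122),atz("top",*t(575,153),.122))
g=lambda X,Y:c(X,Y,385,270)
print("crown",atz("top",*g(165,105),.073),atz("top",*g(222,105),.073),"hinge",atz("top",*g(165,160),.054),atz("top",*g(235,160),.054))
print("lugs",atz("top",*g(190,40),.11),atz("top",*g(235,255),.11))
import itertools
m=r.silhouettes("top","tray")[0]["pixels"].astype(np.uint8)
cn=cv2.findContours(m,0,2)[0];k=max(cn,key=cv2.contourArea);bx=cv2.boxPoints(cv2.minAreaRect(k));w=np.array([atz("top",*q,.018) for q in bx]);print("tray",w,w.mean(0))
E
```

```text
handle top (array([ 0.4282, -0.3582,  0.1891]), array([-0.4922,  0.427 ]), array([-0.4436, -0.1392]))
rim (array([ 0.5144, -0.1712,  0.117 ]), array([-0.8423,  0.8218]), array([-0.9959, -0.2038]))
base [[ 0.4797 -0.3376  0.012 ]
 [ 0.4512 -0.4427  0.012 ]
 [ 0.3672 -0.4192  0.012 ]
 [ 0.3956 -0.3136  0.012 ]]
yaw 74.91880802788606 [ 0.4234 -0.3783  0.012 ]
post [ 0.4171 -0.4032  0.12  ] prong ends [ 0.4437 -0.3452  0.122 ] [ 0.4231 -0.34    0.122 ]
crown [ 0.541  -0.1551  0.073 ] [ 0.5415 -0.1822  0.073 ] hinge [ 0.5172 -0.1571  0.054 ] [ 0.5178 -0.1909  0.054 ]
lugs [ 0.5656 -0.1625  0.11  ] [ 0.4692 -0.1823  0.11  ]
tray [[0.3822 0.4018 0.018 ]
 [0.5772 0.3996 0.018 ]
 [0.5515 0.1304 0.018 ]
 [0.3593 0.1419 0.018 ]] [0.4675 0.2684 0.018 ]
```

Call:
{"fn": "play_rows", "kwargs": {
  "translation": [
    [0.0433,-0.0218,0],
    [0.0433,-0.0218,0],
    [0.0433,-0.0218,0],
    [0.0433,-0.0218,0],
    [0.0433,-0.0218,0],
    [0.0433,-0.0218,0],
    [0,0,0],
    [0,0,0],
    [0,0,0],
    [0,0,0],
    [0,0,0],
    [0,0,0],
    [0,0,0],
    [0,0,0],
    [0,0,0],
    [0,0,0],
    [0,0,0],
    [0,0,0],
    [0,0,0],
    [0,0,0]
  ],
  "delta_rot": [
    [0,0,0],
    [0,0,0],
    [0,0,0],
    [0,0,0],
    [0,0,0],
    [0,0,0],
    [0,0,-10.2],
    [0,0,-10.2],
    [0,0,-10.2],
    [0,0,-10.2],
    [0,0,-10.2],
    [0,0,-10.2],
    [0,0,-10.2],
    [0,0,-10.2],
    [0,0,-10.2],
    [0,0,-10.2],
    [0,0,-10.2],
    [0,0,-10.2],
    [0,0,-10.2],
    [0,0,-10.0]
  ],
  "grip": [1,1,1,1,1,1,1,1,1,1,1,1,1,1,1,1,1,1,1,1]
}}

```text
clock: 3.85
tool_pos: [0.428, -0.3586, 0.3027]
eef_rot: [0.128, 0.992, -0.0, -0.0]
contact_force: [0.1, 0.6, 0.0]
opening: 0.999
finger_force: 0.0
```

```bash
cat >> h.py <<'E'
def tool():
    s=r.get_state();T=Rotation.from_quat(s["eef_rot"]).as_matrix();return np.array(s["tool_pos"]),T
def todelta(dw):
    p,T=tool();return T.T@np.array(dw)
E
python3 - <<'E'
from h import *
np.set_printoptions(precision=4,suppress=True)
p,T=tool();c=cal("wrist");im=r.snapshot("wrist");cv2.imwrite("pics/w1.png",im)
print(p,T,np.degrees(np.arctan2(T[1,0],T[0,0])),r.get_state()["q"])
for q in([.4282,-.3582,.185],[.4287,-.3597,.12],[.4282+.004,-.3597+.0135,.035]):print(proj("wrist",q,c))
E
```

```text
[ 0.428  -0.3586  0.3027] [[-0.967   0.2548 -0.0001]
 [ 0.2548  0.967  -0.0004]
 [-0.     -0.0004 -1.    ]] 165.23769796813662 [ 1.1143  0.7276 -0.8822  1.7498  0.6617  0.9901  1.2914]
[320.5563 258.5704]
[318.3456 232.145 ]
[332.4825 210.5115]
```

View pics/w1.png

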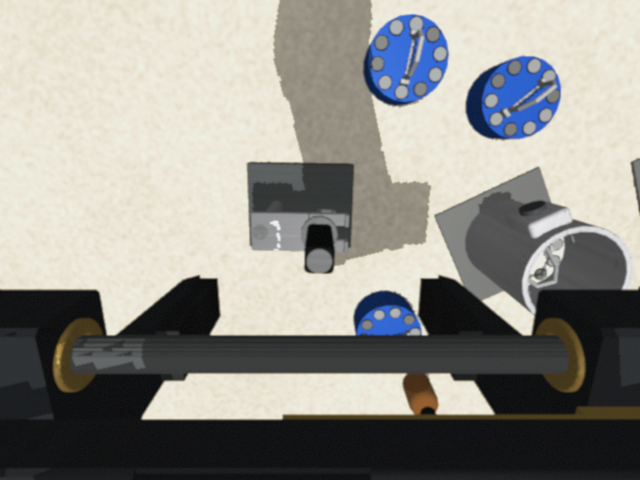

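The hook's handle top is at (320,260), where I predicted it, and it is square to the fingers. Descend and grip.

Call:
{"fn": "play_rows", "kwargs": {
  "translation": [
    [0,0,0.02],
    [0,0,0.02],
    [0,0,0.02],
    [0,0,0.02],
    [0,0,0.014],
    [0,0,0.005],
    [0,0,0],
    [0,0,0],
    [0,0,0],
    [0,0,0],
    [0,0,0],
    [0,0,0],
    [0,0,0]
  ],
  "delta_rot": [
    [0,0,0],
    [0,0,0],
    [0,0,0],
    [0,0,0],
    [0,0,0],
    [0,0,0],
    [0,0,0],
    [0,0,0],
    [0,0,0],
    [0,0,0],
    [0,0,0],
    [0,0,0],
    [0,0,0]
  ],
  "grip": [1,1,1,1,1,1,-1,-1,-1,-1,-1,-1,-1],
  "squeeze": 50
}}

```text
clock: 5.52
tool_pos: [0.4281, -0.3584, 0.2037]
eef_rot: [0.131, 0.991, -0.0, 0.0]
contact_force: [-0.8, -0.1, -0.0]
opening: 0.228
finger_force: 0.0
```

Call:
{"fn": "play_rows", "kwargs": {
  "translation": [
    [0,0,0],
    [0,0,0],
    [0,0,0],
    [0,0,-0.003],
    [0,0,-0.003],
    [0,0,-0.003],
    [0,0,0]
  ],
  "delta_rot": [
    [0,0,0],
    [0,0,0],
    [0,0,0],
    [0,0,0],
    [0,0,0],
    [0,0,0],
    [0,0,0]
  ],
  "grip": [-1,-1,-1,-1,-1,-1,-1]
}}

```text
clock: 6.4
tool_pos: [0.4283, -0.3585, 0.213]
eef_rot: [0.131, 0.991, -0.0, 0.0]
contact_force: [0.0, 0.2, -0.9]
opening: 0.197
finger_force: 49.9
```

Call:
{"fn": "play_rows", "kwargs": {
  "translation": [
    [0,0.009,0],
    [0,0.009,0],
    [0,0.009,0],
    [0,0.009,0],
    [0,0.009,0],
    [0,0,-0.024],
    [0,0,-0.024],
    [0,0,-0.024],
    [0,0,-0.024],
    [0,0,-0.024],
    [0,0,0],
    [0,0,0],
    [0,0,0],
    [0,0,0],
    [0,0,0],
    [0,0,0],
    [0,0,0],
    [0.027,0.025,0],
    [0.027,0.025,0],
    [0.027,0.025,0]
  ],
  "delta_rot": [
    [0,0,0],
    [0,0,0],
    [0,0,0],
    [0,0,0],
    [0,0,0],
    [0,0,0],
    [0,0,0],
    [0,0,0],
    [0,0,0],
    [0,0,0],
    [0,0,9.3],
    [0,0,9.3],
    [0,0,9.3],
    [0,0,9.3],
    [0,0,9.3],
    [0,0,9.3],
    [0,0,9.3],
    [0,0,0],
    [0,0,0],
    [0,0,0]
  ],
  "grip": [-1,-1,-1,-1,-1,-1,-1,-1,-1,-1,-1,-1,-1,-1,-1,-1,-1,-1,-1,-1]
}}

```text
clock: 8.9
tool_pos: [0.5004, -0.2209, 0.3327]
eef_rot: [0.644, 0.765, -0.0, 0.0]
contact_force: [1.4, -0.2, 0.1]
opening: 0.202
finger_force: 49.9
```

Call:
{"fn": "play_rows", "kwargs": {
  "translation": [
    [0,0,0],
    [0,0,0]
  ],
  "delta_rot": [
    [0,0,0],
    [0,0,0]
  ],
  "grip": [-1,-1]
}}

```text
clock: 9.15
tool_pos: [0.4995, -0.2226, 0.3325]
eef_rot: [0.644, 0.765, -0.001, -0.0]
contact_force: [0.1, -0.2, -0.8]
opening: 0.2
finger_force: 49.9
```

```bash
python3 - <<'E'
from h import *
np.set_printoptions(precision=4,suppress=True)
p,T=tool();c=cal("wrist");im=r.snapshot("wrist");cv2.imwrite("pics/w2.png",im)
import pickle;pickle.dump(c,open("w2.pkl","wb"))
print(p,T,np.degrees(np.arctan2(T[1,0],T[0,0])),r.get_state()["contact_force"])
O=p+T@[0,0,.045+.038]
print("toe",proj("wrist",O+T@[0,.014,.085],c),"rim",proj("wrist",[.5144,-.1712,.12],c),"crown",proj("wrist",[.5412,-.1687,.073],c))
E
```

```text
[ 0.4995 -0.2226  0.3325] [[-0.1708  0.9853 -0.0009]
 [ 0.9853  0.1708 -0.0007]
 [-0.0005 -0.001  -1.    ]] 99.83415301704208 [ 0.2589 -0.4184 -0.3237]
toe [339.0391 235.0596] rim [348.9798 162.892 ] crown [373.6675 161.9267]
```

View pics/w2.png

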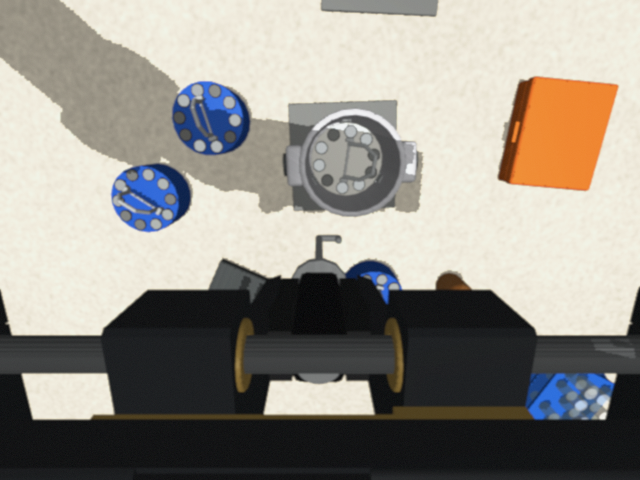

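The hook hangs straight with its toe at (340,240), pointing image right. The bucket mouth is at (353,162), with the loop folded right. Zoom to measure it.

```bash
python3 - <<'E'
from h import *
im=cv2.imread("pics/w2.png")[102:222,273:433]
cv2.imwrite("pics/m2.png",np.clip(cv2.resize(im,(800,600),interpolation=cv2.INTER_CUBIC)*1.3,0,255).astype(np.uint8))
E
```

```text
(no output)
```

View pics/m2.png

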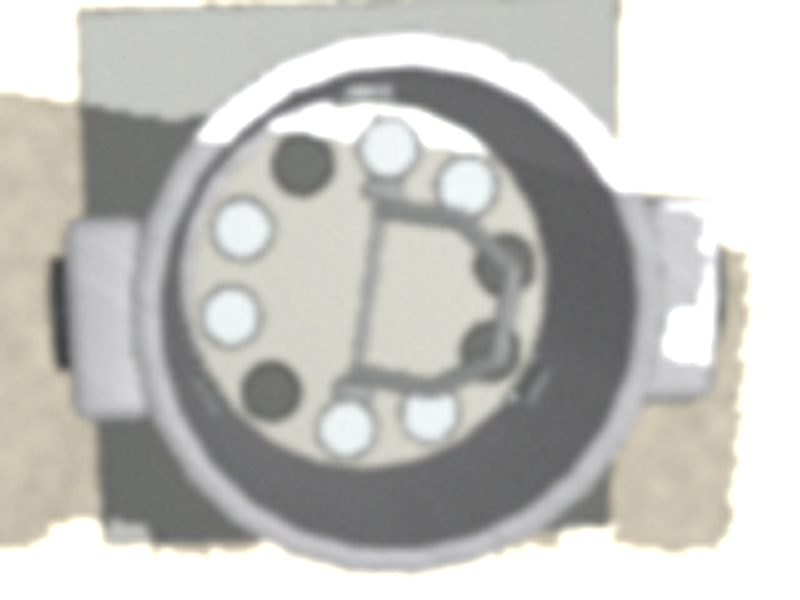

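The zoom shows the hinge line from (385,190) to (348,390) and the crown from (518,262) to (500,365). The loop is folded to image right.

```bash
python3 - <<'E'
from h import *
import pickle
np.set_printoptions(precision=4,suppress=True)
c=pickle.load(open("w2.pkl","rb"));g=lambda X,Y,z:atz("wrist",273+X/5,102+Y/5,z,c)
h1,h2=g(385,190,.054),g(348,390,.054);c1,c2=g(516,262,.073),g(499,363,.073)
print(h1,h2,(h1+h2)/2,np.linalg.norm(h1-h2));print(c1,c2,(c1+c2)/2,np.linalg.norm(c1-c2))
for a,b in((h1,h2),(c1,c2)): d=a-b;print(np.degrees(np.arctan2(d[1],d[0]))-90)
d=(c1+c2-h1-h2)/2;print(d,np.degrees(np.arctan2(d[1],d[0])),np.hypot(*d[:2]))
print("adapter centre",g(362,285,.05),"rim",g(397,302,.12),"lugs axis",np.diff([g(105,318,.11),g(685,300,.11)],axis=0))
print("crown z from top+wrist",tri([ray("wrist",273+507.5/5,102+312.5/5,c),ray("top",335+193.5/4,233+105/4.054)]))
# toe offset measured
p,T=tool();O=p+T@[0,0,.083];print("toe pred",O+T@[0,.014,.085],"meas",atz("wrist",340,239.5,(O+T@[0,.014,.085])[2],c))
E
```

```text
[ 0.5172 -0.1529  0.054 ] [ 0.5174 -0.1919  0.054 ] [ 0.5173 -0.1724  0.054 ] 0.03905349118199746
[ 0.5421 -0.1616  0.073 ] [ 0.5429 -0.1803  0.073 ] [ 0.5425 -0.1709  0.073 ] 0.01869496817082583
0.2699910518065991
2.409277063413512
[0.0252 0.0015 0.019 ] 3.3731078551213325 0.02519659695046017
adapter centre [ 0.5166 -0.1715  0.05  ] rim [ 0.517  -0.1703  0.12  ] lugs axis [[0.0945 0.0194 0.    ]]
crown z from top+wrist [ 0.5453 -0.1716  0.0505]
toe pred [ 0.5128 -0.221   0.1645] meas [ 0.5144 -0.2235  0.1645]
```

Call:
{"fn": "play_rows", "kwargs": {
  "translation": [
    [0,0,0],
    [0.018,0.0075,0],
    [0.018,0.0075,0],
    [0.0162,0.0074,0],
    [0,0,0],
    [0,0,0],
    [0,0,0.015],
    [0,0,0.015],
    [0,0,0.015],
    [0,0,0.015],
    [0,0,0.013],
    [0,0,0.004],
    [0,0,0],
    [0,0,0]
  ],
  "delta_rot": [
    [0,0,7.8],
    [0,0,0],
    [0,0,0],
    [0,0,0],
    [0,0,0],
    [0,0,0],
    [0,0,0],
    [0,0,0],
    [0,0,0],
    [0,0,0],
    [0,0,0],
    [0,0,0],
    [0,0,0],
    [0,0,0]
  ],
  "grip": [-1,-1,-1,-1,-1,-1,-1,-1,-1,-1,-1,-1,-1,-1]
}}

```text
clock: 10.95
tool_pos: [0.5208, -0.1694, 0.2562]
eef_rot: [0.694, 0.72, 0.0, 0.0]
contact_force: [0.2, 0.0, -0.9]
opening: 0.2
finger_force: 49.9
```

```bash
python3 - <<'E'
from h import *
np.set_printoptions(precision=4,suppress=True)
p,T=tool();c=cal("wrist");im=r.snapshot("wrist")
import pickle;pickle.dump(c,open("w3.pkl","wb"))
print(p,np.degrees(np.arctan2(T[1,0],T[0,0])),r.get_state()["contact_force"])
toe=p+T@[0,.014,.1687];u,v=proj("wrist",toe,c);print("toe",toe,u,v,"crown",proj("wrist",[.542,-.1705,.073],c))
x0,y0=int(u)-80,int(v)-60;print(x0,y0)
cv2.imwrite("pics/m3.png",np.clip(cv2.resize(im[y0:y0+120,x0:x0+160],(800,600),interpolation=cv2.INTER_CUBIC)*1.3,0,255).astype(np.uint8))
E
```

```text
[ 0.5208 -0.1694  0.2562] 92.03536963547566 [ 0.8923  0.2909 -0.1827]
toe [ 0.5349 -0.1689  0.0875] 338.8693800881324 234.6913290014156 crown [346.9519 232.1056]
258 174
```

View pics/m3.png

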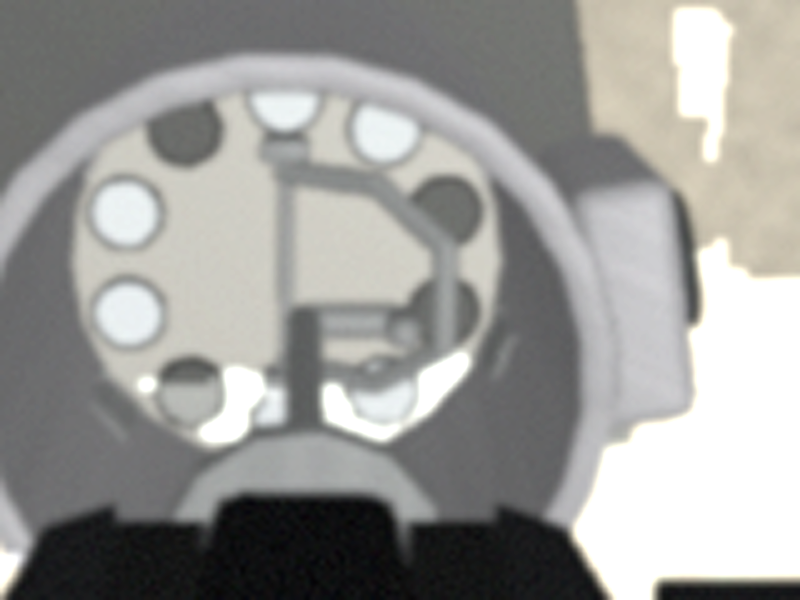

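The toe is at crop (405,325), inside the loop and short of the crown, which is the vertical wire at x=445. Lateral alignment is within about 1 mm. Descend.

Call:
{"fn": "play_rows", "kwargs": {
  "translation": [
    [0,0,0.0055],
    [0,0,0.0055],
    [0,0,0.0055],
    [0,0,0.0055],
    [0,0,0.0053],
    [0,0,0],
    [0,0,0]
  ],
  "delta_rot": [
    [0,0,0],
    [0,0,0],
    [0,0,0],
    [0,0,0],
    [0,0,0],
    [0,0,0],
    [0,0,0]
  ],
  "grip": [-1,-1,-1,-1,-1,-1,-1]
}}

```text
clock: 11.88
tool_pos: [0.5206, -0.1693, 0.2285]
eef_rot: [0.694, 0.72, 0.0, 0.0]
contact_force: [0.3, 0.6, -1.0]
opening: 0.2
finger_force: 49.9
```

Call:
{"fn": "play_rows", "kwargs": {
  "translation": [
    [0,0.003,0],
    [0,0.003,0],
    [0,0.003,0],
    [0,0.003,0],
    [0,0.0015,0],
    [0,0,0],
    [0,0,0]
  ],
  "delta_rot": [
    [0,0,0],
    [0,0,0],
    [0,0,0],
    [0,0,0],
    [0,0,0],
    [0,0,0],
    [0,0,0]
  ],
  "grip": [-1,-1,-1,-1,-1,-1,-1]
}}

```text
clock: 12.75
tool_pos: [0.5338, -0.1689, 0.2284]
eef_rot: [0.694, 0.72, -0.0, -0.0]
contact_force: [-0.4, -0.5, -1.2]
opening: 0.196
finger_force: 49.9
```

```bash
python3 - <<'E'
from h import *
np.set_printoptions(precision=4,suppress=True)
p,T=tool();c=cal("wrist");im=r.snapshot("wrist")
print(p,r.get_state()["contact_force"])
toe=p+T@[0,.014,.1687];u,v=proj("wrist",toe,c);print("toe",toe,u,v,"crown",proj("wrist",[.542,-.1705,.073],c))
x0,y0=int(u)-64,int(v)-48;print(x0,y0)
cv2.imwrite("pics/m4.png",np.clip(cv2.resize(im[y0:y0+96,x0:x0+128],(800,600),interpolation=cv2.INTER_CUBIC)*1.3,0,255).astype(np.uint8))
E
```

```text
[ 0.5338 -0.1689  0.2284] [ 0.3783  0.3577 -0.9995]
toe [ 0.5477 -0.1684  0.0597] 338.8993040208031 234.699412557186 crown [331.4422 242.2951]
274 186
```

View pics/m4.png

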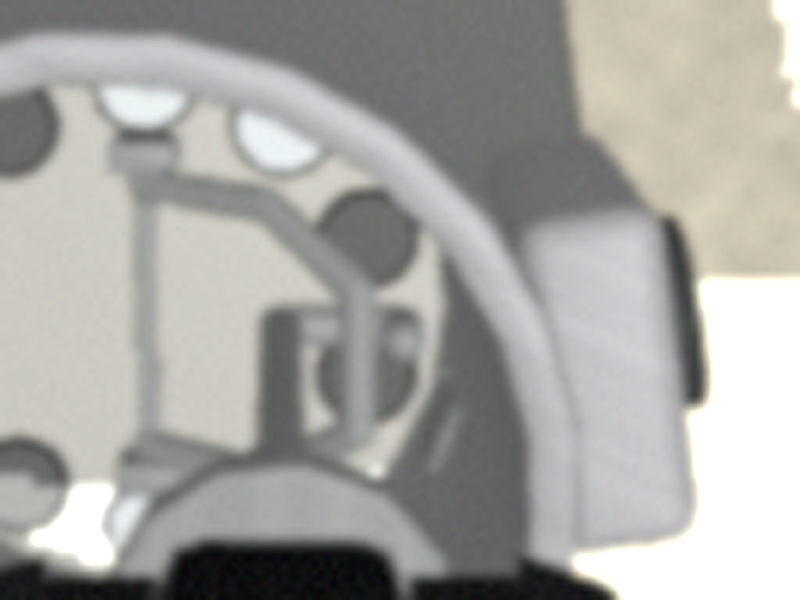

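The foot lies under the crown (vertical wire at crop x=360), with the shank at 280 and the tip at 405, so it is captured. Raise along the loop's arc.

Call:
{"fn": "play_rows", "kwargs": {
  "translation": [
    [0,0,-0.004],
    [0,0,-0.0045],
    [0,-0.0018,-0.002],
    [0,-0.0021,-0.002],
    [0,-0.0024,-0.002],
    [0,-0.0035,-0.002],
    [0,-0.0044,-0.002],
    [0,-0.0029,-0.001],
    [0,-0.0042,-0.0007],
    [0,-0.003,-0.0001],
    [0,0,0],
    [0,0,0]
  ],
  "delta_rot": [
    [0,0,0],
    [0,0,0],
    [0,0,0],
    [0,0,0],
    [0,0,0],
    [0,0,0],
    [0,0,0],
    [0,0,0],
    [0,0,0],
    [0,0,0],
    [0,0,0],
    [0,0,0]
  ],
  "grip": [-1,-1,-1,-1,-1,-1,-1,-1,-1,-1,-1,-1]
}}

```text
clock: 14.3
tool_pos: [0.5098, -0.1697, 0.2487]
eef_rot: [0.694, 0.72, 0.0, 0.0]
contact_force: [-0.5, 1.0, -1.7]
opening: 0.199
finger_force: 49.9
```

Call:
{"fn": "play_rows", "kwargs": {
  "translation": [
    [0,0,-0.001],
    [0,0,-0.001],
    [0,0,-0.001],
    [0,0,0]
  ],
  "delta_rot": [
    [0,0,0],
    [0,0,0],
    [0,0,0],
    [0,0,0]
  ],
  "grip": [-1,-1,-1,-1]
}}

```text
clock: 14.8
tool_pos: [0.5088, -0.1698, 0.2509]
eef_rot: [0.694, 0.72, -0.001, -0.001]
contact_force: [0.3, 0.2, -11.9]
opening: 0.199
finger_force: 49.9
```

Call:
{"fn": "play_rows", "kwargs": {
  "translation": [
    [0,0,-0.001],
    [0,0,-0.001],
    [0,0,-0.001],
    [0,0,-0.001],
    [0,0,-0.001]
  ],
  "delta_rot": [
    [0,0,0],
    [0,0,0],
    [0,0,0],
    [0,0,0],
    [0,0,0]
  ],
  "grip": [-1,-1,-1,-1,-1]
}}

```text
clock: 15.42
tool_pos: [0.5096, -0.1697, 0.2568]
eef_rot: [0.694, 0.72, -0.0, -0.0]
contact_force: [-0.3, 0.1, -11.1]
opening: 0.203
finger_force: 49.9
```

Call:
{"fn": "play_rows", "kwargs": {
  "translation": [
    [0,0,-0.0015],
    [0,0,-0.0015],
    [0,0,-0.0015],
    [0,0,-0.0015],
    [0,0,-0.0015],
    [0,0,-0.0015],
    [0,0,-0.0015],
    [0,0,-0.0015]
  ],
  "delta_rot": [
    [0,0,0],
    [0,0,0],
    [0,0,0],
    [0,0,0],
    [0,0,0],
    [0,0,0],
    [0,0,0],
    [0,0,0]
  ],
  "grip": [-1,-1,-1,-1,-1,-1,-1,-1]
}}

```text
clock: 16.42
tool_pos: [0.5096, -0.1698, 0.2688]
eef_rot: [0.694, 0.72, -0.0, 0.0]
contact_force: [-0.6, -0.2, -11.0]
opening: 0.201
finger_force: 49.9
```

Call:
{"fn": "play_rows", "kwargs": {
  "translation": [
    [0,0,-0.0015],
    [0,0,-0.0015],
    [0,0,-0.0015],
    [0,0,-0.0015],
    [0,0,-0.0015],
    [0,0,-0.0015],
    [0,0,-0.0015],
    [0,0,-0.0015],
    [0,0,-0.0015],
    [0,0,-0.0015],
    [0,0,-0.0015],
    [0,0,-0.0015],
    [0,0,-0.0015],
    [0,0,-0.0015],
    [0,0,-0.0015],
    [0,0,-0.0015],
    [0,0,-0.0015],
    [0,0,-0.0015]
  ],
  "delta_rot": [
    [0,0,0],
    [0,0,0],
    [0,0,0],
    [0,0,0],
    [0,0,0],
    [0,0,0],
    [0,0,0],
    [0,0,0],
    [0,0,0],
    [0,0,0],
    [0,0,0],
    [0,0,0],
    [0,0,0],
    [0,0,0],
    [0,0,0],
    [0,0,0],
    [0,0,0],
    [0,0,0]
  ],
  "grip": [-1,-1,-1,-1,-1,-1,-1,-1,-1,-1,-1,-1,-1,-1,-1,-1,-1,-1]
}}

```text
clock: 18.68
tool_pos: [0.5097, -0.1698, 0.2959]
eef_rot: [0.694, 0.72, 0.0, 0.0]
contact_force: [-1.0, 0.2, -3.7]
opening: 0.2
finger_force: 49.9
```

Call:
{"fn": "play_rows", "kwargs": {
  "translation": [
    [0,0,-0.003],
    [0,0,-0.005],
    [0,0,-0.007],
    [0,0,-0.008],
    [0,0,-0.008],
    [0,0,-0.008],
    [0,0,-0.008],
    [0,0,-0.008],
    [0,0,-0.008],
    [0,0,-0.008],
    [0,0,-0.008],
    [0,0,-0.006],
    [0,0,-0.004],
    [0,0,-0.002],
    [0,0,0],
    [0,0,0]
  ],
  "delta_rot": [
    [0,0,0],
    [0,0,0],
    [0,0,0],
    [0,0,0],
    [0,0,0],
    [0,0,0],
    [0,0,0],
    [0,0,0],
    [0,0,0],
    [0,0,0],
    [0,0,0],
    [0,0,0],
    [0,0,0],
    [0,0,0],
    [0,0,0],
    [0,0,0]
  ],
  "grip": [-1,-1,-1,-1,-1,-1,-1,-1,-1,-1,-1,-1,-1,-1,-1,-1]
}}

```text
clock: 20.68
tool_pos: [0.5095, -0.1698, 0.3865]
eef_rot: [0.694, 0.72, -0.0, -0.0]
contact_force: [0.3, 0.3, -4.2]
opening: 0.199
finger_force: 49.9
```

```bash
python3 - <<'E'
from h import *
np.set_printoptions(precision=4,suppress=True)
p,T=tool();im=r.snapshot("scene");print(p,r.get_state()["contact_force"])
cv2.imwrite("pics/s2.png",np.clip(cv2.resize(im[60:300,160:480],(800,600),interpolation=cv2.INTER_CUBIC)*1.2,0,255).astype(np.uint8))
print("tool delta to tray centre", T.T@(np.array([.4675,.270,0])-p*[1,1,0]-[.007,0,0]))
E
```

```text
[ 0.5095 -0.1698  0.3865] [ 0.5012 -0.2313 -3.4204]
tool delta to tray centre [ 0.4412 -0.0333  0.    ]
```

View pics/s2.png

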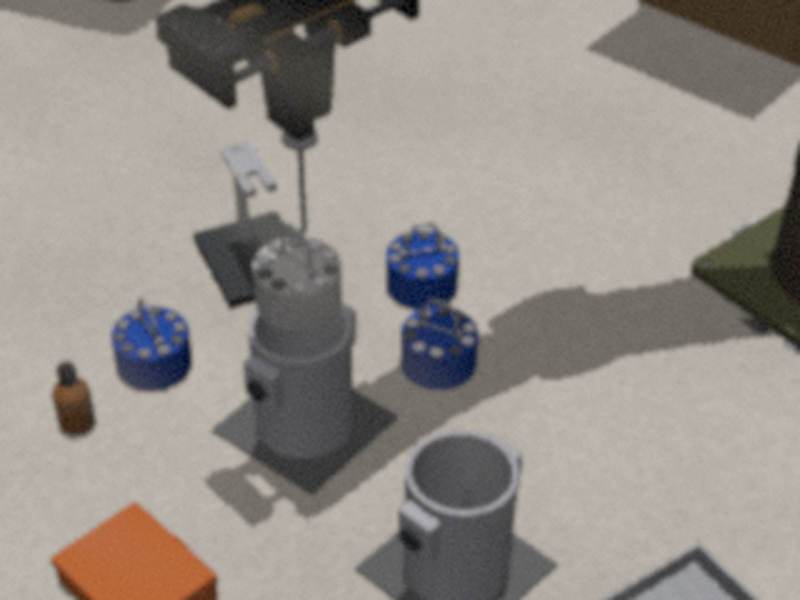

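The adapter hangs upright from the hook above the bucket, bottom edge near crop (300,330). I'll raise it 10 mm more, then carry it to the tray.

Call:
{"fn": "play_rows", "kwargs": {
  "translation": [
    [0,0,-0.003],
    [0,0,-0.005],
    [0,0,-0.003],
    [0.003,-0.0002,0],
    [0.006,-0.0005,0],
    [0.009,-0.0007,0],
    [0.012,-0.0009,0],
    [0.016,-0.0012,0],
    [0.02,-0.0015,0],
    [0.02,-0.0015,0],
    [0.02,-0.0015,0],
    [0.02,-0.0015,0],
    [0.02,-0.0015,0],
    [0.02,-0.0015,0],
    [0.02,-0.0015,0],
    [0.02,-0.0015,0],
    [0.02,-0.0015,0],
    [0.02,-0.0015,0],
    [0.02,-0.0015,0],
    [0.02,-0.0015,0]
  ],
  "delta_rot": [
    [0,0,0],
    [0,0,0],
    [0,0,0],
    [0,0,0],
    [0,0,0],
    [0,0,0],
    [0,0,0],
    [0,0,0],
    [0,0,0],
    [0,0,0],
    [0,0,0],
    [0,0,0],
    [0,0,0],
    [0,0,0],
    [0,0,0],
    [0,0,0],
    [0,0,0],
    [0,0,0],
    [0,0,0],
    [0,0,0]
  ],
  "grip": [-1,-1,-1,-1,-1,-1,-1,-1,-1,-1,-1,-1,-1,-1,-1,-1,-1,-1,-1,-1]
}}

```text
clock: 23.22
tool_pos: [0.4773, 0.117, 0.3978]
eef_rot: [0.694, 0.72, 0.0, -0.0]
contact_force: [-0.4, -1.4, -3.2]
opening: 0.197
finger_force: 49.9
```

Call:
{"fn": "play_rows", "kwargs": {
  "translation": [
    [0.02,-0.0015,0],
    [0.02,-0.0015,0],
    [0.02,-0.0015,0],
    [0.02,-0.0015,0],
    [0.019,-0.0014,0],
    [0.016,-0.0012,0],
    [0.013,-0.001,0],
    [0.01,-0.0008,0],
    [0.008,-0.0006,0],
    [0.005,-0.0004,0],
    [0.003,-0.0002,0],
    [0.001,0,0],
    [0,0,0],
    [0,0,0],
    [0,0,0],
    [0,0,0]
  ],
  "delta_rot": [
    [0,0,0],
    [0,0,0],
    [0,0,0],
    [0,0,0],
    [0,0,0],
    [0,0,0],
    [0,0,0],
    [0,0,0],
    [0,0,0],
    [0,0,0],
    [0,0,0],
    [0,0,0],
    [0,0,0],
    [0,0,0],
    [0,0,0],
    [0,0,0]
  ],
  "grip": [-1,-1,-1,-1,-1,-1,-1,-1,-1,-1,-1,-1,-1,-1,-1,-1]
}}

```text
clock: 25.22
tool_pos: [0.4609, 0.2697, 0.3977]
eef_rot: [0.695, 0.719, -0.0, 0.0]
contact_force: [0.3, 0.7, -3.3]
opening: 0.202
finger_force: 49.9
```

Call:
{"fn": "play_rows", "kwargs": {
  "translation": [
    [0,0,0.005],
    [0,0,0.01],
    [0,0,0.014],
    [0,0,0.014],
    [0,0,0.014],
    [0,0,0.014],
    [0,0,0.014],
    [0,0,0.014],
    [0,0,0.014],
    [0,0,0.014],
    [0,0,0.01],
    [0,0,0.006],
    [0,0,0.003],
    [0,0,0.002],
    [0,0,0],
    [0,0,0]
  ],
  "delta_rot": [
    [0,0,0],
    [0,0,0],
    [0,0,0],
    [0,0,0],
    [0,0,0],
    [0,0,0],
    [0,0,0],
    [0,0,0],
    [0,0,0],
    [0,0,0],
    [0,0,0],
    [0,0,0],
    [0,0,0],
    [0,0,0],
    [0,0,0],
    [0,0,0]
  ],
  "grip": [-1,-1,-1,-1,-1,-1,-1,-1,-1,-1,-1,-1,-1,-1,-1,-1]
}}

```text
clock: 27.22
tool_pos: [0.461, 0.2699, 0.2499]
eef_rot: [0.694, 0.72, 0.0, 0.0]
contact_force: [0.5, -0.7, -3.4]
opening: 0.201
finger_force: 49.9
```

Call:
{"fn": "play_rows", "kwargs": {
  "translation": [
    [0,0,0.001],
    [0,0,0.001],
    [0,0,0.001],
    [0,0,0.001],
    [0,0,0.001],
    [0,0,0.001],
    [0,0,0.001],
    [0,0,0]
  ],
  "delta_rot": [
    [0,0,0],
    [0,0,0],
    [0,0,0],
    [0,0,0],
    [0,0,0],
    [0,0,0],
    [0,0,0],
    [0,0,0]
  ],
  "grip": [-1,-1,-1,-1,-1,-1,-1,-1]
}}

```text
clock: 28.22
tool_pos: [0.4609, 0.2698, 0.2427]
eef_rot: [0.694, 0.72, 0.0, 0.0]
contact_force: [-0.9, -0.4, -4.0]
opening: 0.197
finger_force: 49.9
```

Call:
{"fn": "play_rows", "kwargs": {
  "translation": [
    [0,0,0.001],
    [0,0,0.001],
    [0,0,0.001],
    [0,0,0]
  ],
  "delta_rot": [
    [0,0,0],
    [0,0,0],
    [0,0,0],
    [0,0,0]
  ],
  "grip": [-1,-1,-1,-1]
}}

```text
clock: 28.72
tool_pos: [0.4609, 0.2698, 0.2397]
eef_rot: [0.694, 0.72, 0.0, 0.0]
contact_force: [0.4, -0.6, -1.6]
opening: 0.202
finger_force: 49.9
```

The adapter is standing. Now reverse the hooking path: fold the loop to +x, drop the foot, draw the tip back under the crown, then lift clear inside the loop.

Call:
{"fn": "play_rows", "kwargs": {
  "translation": [
    [0,0.003,0.0003],
    [0,0.0042,0.0007],
    [0,0.0029,0.001],
    [0,0.0044,0.002],
    [0,0.0035,0.002],
    [0,0.0024,0.002],
    [0,0.0021,0.002],
    [0,0.0018,0.002],
    [0,0,0.0045],
    [0,0,0.004],
    [0,0,0],
    [0,0,0]
  ],
  "delta_rot": [
    [0,0,0],
    [0,0,0],
    [0,0,0],
    [0,0,0],
    [0,0,0],
    [0,0,0],
    [0,0,0],
    [0,0,0],
    [0,0,0],
    [0,0,0],
    [0,0,0],
    [0,0,0]
  ],
  "grip": [-1,-1,-1,-1,-1,-1,-1,-1,-1,-1,-1,-1]
}}

```text
clock: 30.22
tool_pos: [0.4851, 0.2707, 0.2192]
eef_rot: [0.694, 0.72, 0.0, 0.0]
contact_force: [0.0, 0.1, -1.1]
opening: 0.199
finger_force: 49.9
```

```bash
python3 - <<'E'
from h import *
np.set_printoptions(precision=4,suppress=True)
p,T=tool();c=cal("wrist");im=r.snapshot("wrist")
print(p,r.get_state()["contact_force"])
toe=p+T@[0,.014,.1687];u,v=proj("wrist",toe,c);x0,y0=int(u)-100,int(v)-85
cv2.imwrite("pics/m5.png",np.clip(cv2.resize(im[y0:y0+150,x0:x0+200],(800,600),interpolation=cv2.INTER_CUBIC)*1.2,0,255).astype(np.uint8))
E
```

```text
[0.4851 0.2707 0.2192] [-0.0534 -0.0652 -0.7121]
```

View pics/m5.png

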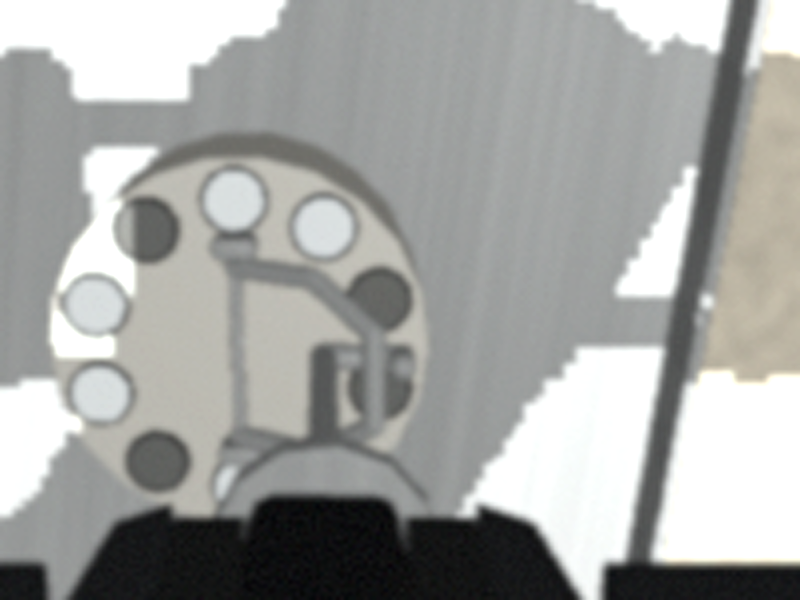

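The loop is folded right and the hook's foot is under the crown without load. Draw back, then lift straight out.

Call:
{"fn": "play_rows", "kwargs": {
  "translation": [
    [0,-0.003,0],
    [0,-0.003,0],
    [0,-0.003,0],
    [0,-0.003,0],
    [0,-0.0015,0],
    [0,0,0],
    [0,0,0],
    [0,0,-0.004],
    [0,0,-0.004],
    [0,0,-0.004],
    [0,0,-0.004],
    [0,0,-0.004],
    [0,0,-0.01],
    [0,0,-0.015],
    [0,0,-0.02],
    [0,0,-0.02],
    [0,0,-0.02],
    [0,0,-0.01]
  ],
  "delta_rot": [
    [0,0,0],
    [0,0,0],
    [0,0,0],
    [0,0,0],
    [0,0,0],
    [0,0,0],
    [0,0,0],
    [0,0,0],
    [0,0,0],
    [0,0,0],
    [0,0,0],
    [0,0,0],
    [0,0,0],
    [0,0,0],
    [0,0,0],
    [0,0,0],
    [0,0,0],
    [0,0,0]
  ],
  "grip": [-1,-1,-1,-1,-1,-1,-1,-1,-1,-1,-1,-1,-1,-1,-1,-1,-1,-1]
}}

```text
clock: 32.52
tool_pos: [0.4719, 0.2705, 0.336]
eef_rot: [0.694, 0.72, 0.001, 0.0]
contact_force: [0.5, -0.2, -1.9]
opening: 0.201
finger_force: 49.9
```

```bash
python3 - <<'E'
from h import *
np.set_printoptions(precision=4,suppress=True)
p,T=tool();im=r.snapshot("wrist");print(p,r.get_state()["contact_force"],np.degrees(np.arctan2(T[1,0],T[0,0])))
print([(np.round(a["point"],3),a["confidence"]) for a in r.look_for("wrist","adapter")][:2])
im=r.snapshot("top");print([(np.round(a["point"],3),a["confidence"]) for a in r.look_for("top","adapter")][:5])
print("to pre-holder", T.T@(np.array([.4283+.0115,-.3585+.0435,p[2]])-p))
E
```

```text
[0.4719 0.2705 0.336 ] [ 0.1635 -0.3552  0.4518] 92.03382634784211
[(array([0.472, 0.274, 0.042]), 0.83)]
[(array([ 0.322, -0.248,  0.043]), 0.75), (array([ 0.579, -0.312,  0.044]), 0.74), (array([0.47 , 0.262, 0.044]), 0.7), (array([ 0.376, -0.153,  0.039]), 0.57)]
to pre-holder [-0.584  -0.0529 -0.0008]
```

Call:
{"fn": "play_rows", "kwargs": {
  "translation": [
    [-0.01,-0.0009,0],
    [-0.025,-0.0023,0],
    [-0.04,-0.0036,0],
    [-0.04,-0.0036,0],
    [-0.04,-0.0036,0],
    [-0.04,-0.0036,0],
    [-0.04,-0.0036,0],
    [-0.04,-0.0036,0],
    [-0.04,-0.0036,0],
    [-0.04,-0.0036,0],
    [-0.04,-0.0036,0],
    [-0.04,-0.0036,0],
    [-0.04,-0.0036,0],
    [-0.04,-0.0036,0],
    [-0.04,-0.0036,0],
    [-0.02,-0.0018,0],
    [-0.009,-0.001,0]
  ],
  "delta_rot": [
    [0,0,0],
    [0,0,0],
    [0,0,0],
    [0,0,0],
    [0,0,0],
    [0,0,0],
    [0,0,0],
    [0,0,0],
    [0,0,0],
    [0,0,0],
    [0,0,0],
    [0,0,0],
    [0,0,0],
    [0,0,0],
    [0,0,0],
    [0,0,0],
    [0,0,0]
  ],
  "grip": [-1,-1,-1,-1,-1,-1,-1,-1,-1,-1,-1,-1,-1,-1,-1,-1,-1]
}}

```text
clock: 34.85
tool_pos: [0.4391, -0.3158, 0.3337]
eef_rot: [0.695, 0.719, 0.0, -0.001]
contact_force: [-0.5, 0.5, -1.5]
opening: 0.201
finger_force: 49.9
```

Call:
{"fn": "play_rows", "kwargs": {
  "translation": [
    [0,0,0],
    [0,0,0],
    [0,0,0],
    [0,0,0],
    [0,0,0],
    [0,0,0],
    [0,0,0],
    [0,0,0],
    [0,0,0],
    [0,0,0]
  ],
  "delta_rot": [
    [0,0,-9.15],
    [0,0,-9.15],
    [0,0,-9.15],
    [0,0,-9.15],
    [0,0,-9.15],
    [0,0,-9.15],
    [0,0,-9.15],
    [0,0,-9.15],
    [0,0,0],
    [0,0,0]
  ],
  "grip": [-1,-1,-1,-1,-1,-1,-1,-1,-1,-1]
}}

```text
clock: 36.1
tool_pos: [0.4398, -0.3145, 0.3343]
eef_rot: [0.129, 0.992, 0.0, -0.0]
contact_force: [0.7, 0.4, -1.0]
opening: 0.202
finger_force: 49.9
```

```bash
python3 - <<'E'
from h import *
np.set_printoptions(precision=4,suppress=True)
p,T=tool();print(p,np.degrees(np.arctan2(T[1,0],T[0,0])),r.get_state()["clock"])
print("to slot-out point", T.T@(np.array([.4283+.0115,-.3585+.0435,.213])-p))
E
```

```text
[ 0.4398 -0.3145  0.3343] 165.16713173169634 36.1
to slot-out point [-0.0001 -0.0005  0.1213]
```

Call:
{"fn": "play_rows", "kwargs": {
  "translation": [
    [0,0,0.02],
    [0,0,0.02],
    [0,0,0.02],
    [0,0,0.02],
    [0,0,0.02],
    [0,0,0.015],
    [0,0,0.006],
    [0,0,0],
    [0,0,0],
    [0,-0.008,0],
    [0,-0.008,0],
    [0,-0.008,0],
    [0,-0.008,0],
    [0,-0.008,0],
    [0,-0.0055,0],
    [0,0,0],
    [0,0,0]
  ],
  "delta_rot": [
    [0,0,0],
    [0,0,0],
    [0,0,0],
    [0,0,0],
    [0,0,0],
    [0,0,0],
    [0,0,0],
    [0,0,0],
    [0,0,0],
    [0,0,0],
    [0,0,0],
    [0,0,0],
    [0,0,0],
    [0,0,0],
    [0,0,0],
    [0,0,0],
    [0,0,0]
  ],
  "grip": [-1,-1,-1,-1,-1,-1,-1,-1,-1,-1,-1,-1,-1,-1,-1,-1,-1]
}}

```text
clock: 38.22
tool_pos: [0.4282, -0.359, 0.2133]
eef_rot: [0.128, 0.992, 0.0, 0.0]
contact_force: [-0.5, -0.6, -2.0]
opening: 0.202
finger_force: 49.9
```

Back over the seat with no side load. Lower it.

Call:
{"fn": "play_rows", "kwargs": {
  "translation": [
    [0,0,0.003],
    [0,0,0.003],
    [0,0,0.002],
    [0,0,0.001],
    [0,0,0.0005],
    [0,0,0],
    [0,0,0]
  ],
  "delta_rot": [
    [0,0,0],
    [0,0,0],
    [0,0,0],
    [0,0,0],
    [0,0,0],
    [0,0,0],
    [0,0,0]
  ],
  "grip": [-1,-1,-1,-1,-1,-1,-1]
}}

```text
clock: 39.1
tool_pos: [0.4281, -0.3593, 0.2038]
eef_rot: [0.128, 0.992, -0.0, 0.0]
contact_force: [-0.0, -0.4, -0.9]
opening: 0.197
finger_force: 49.9
```

Call:
{"fn": "play_rows", "kwargs": {
  "translation": [
    [0,0,0],
    [0,0,0],
    [0,0,0],
    [0,0,0],
    [0,0,0],
    [0,0,0],
    [0,0,-0.005],
    [0,0,-0.015],
    [0,0,-0.02],
    [0,0,-0.03],
    [0,0,-0.04],
    [0,0,-0.04],
    [0,0,0],
    [0,0,0],
    [0,0,0],
    [0,0,0]
  ],
  "delta_rot": [
    [0,0,0],
    [0,0,0],
    [0,0,0],
    [0,0,0],
    [0,0,0],
    [0,0,0],
    [0,0,0],
    [0,0,0],
    [0,0,0],
    [0,0,0],
    [0,0,0],
    [0,0,0],
    [0,0,0],
    [0,0,0],
    [0,0,0],
    [0,0,0]
  ],
  "grip": [0.0,0.2,0.4,0.6,0.6,0.6,0.6,0.6,0.6,0.6,0.6,0.6,0.6,0.6,0.6,0.6]
}}

```text
clock: 41.1
tool_pos: [0.4277, -0.3592, 0.3529]
eef_rot: [0.128, 0.992, 0.0, -0.001]
contact_force: [0.9, -0.2, -0.3]
opening: 0.797
finger_force: 0.0
```

```bash
python3 - <<'E'
from h import *
np.set_printoptions(precision=4,suppress=True)
im1=r.snapshot("scene");im=r.snapshot("top")
f=lambda im,x,y,w=50,h=75:cv2.resize(im[y-h:y+h,x-w:x+w],(400,600),interpolation=cv2.INTER_CUBIC)
cv2.imwrite("pics/m6.png",np.clip(np.hstack([f(im1,260,150),f(im1,447,330,)])*1.3,0,255).astype(np.uint8))
for t in("hook","wash_bottle","dropper_bottle","slide_box","adapter"):
  for n in ("scene","top"):print(t,n,[(np.round(a["point"],3),round(a["confidence"],2)) for a in r.look_for(n,t)][:4])
print(r.get_state()["tool_pos"],r.get_state()["opening"],r.get_state()["clock"])
E
```

```text
hook scene [(array([ 0.434, -0.351,  0.147]), 0.84)]
hook top [(array([ 0.436, -0.351,  0.129]), 0.6)]
wash_bottle scene [(array([0.764, 0.099, 0.089]), 0.94)]
wash_bottle top [(array([0.743, 0.082, 0.088]), 0.9)]
dropper_bottle scene [(array([ 0.68 , -0.293,  0.039]), 0.69)]
dropper_bottle top []
slide_box scene [(array([ 0.739, -0.098,  0.031]), 0.8)]
slide_box top [(array([ 0.729, -0.111,  0.034]), 0.82), (array([0.471, 0.261, 0.046]), 0.53)]
adapter scene [(array([ 0.583, -0.303,  0.042]), 0.78), (array([ 0.39 , -0.148,  0.041]), 0.71), (array([0.481, 0.278, 0.041]), 0.69), (array([ 0.328, -0.241,  0.042]), 0.69)]
adapter top [(array([ 0.378, -0.154,  0.041]), 0.94), (array([0.472, 0.262, 0.047]), 0.91), (array([ 0.575, -0.313,  0.042]), 0.87), (array([ 0.323, -0.249,  0.042]), 0.75)]
[ 0.4281 -0.3593  0.3538] 0.7993653629722275 41.7
```

View pics/m6.png

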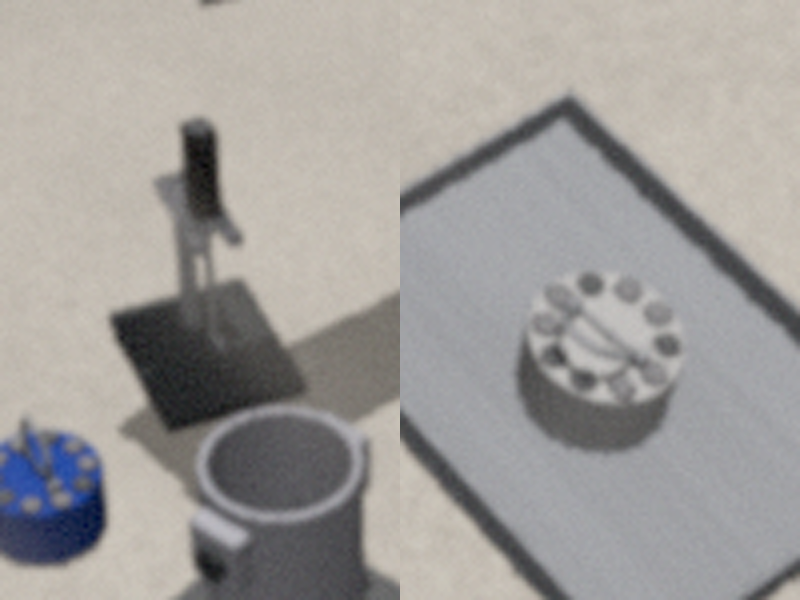

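The picture shows the hook hanging upright in its fork (left, handle at (200,170)) and the adapter standing upright in the tray (right, at (600,350)). Bystanders are unmoved. Hand in.

```bash
python3 -c "
from h import *
print(r.finish_job())"
```

```text
the job is handed in; nothing more can be done
None
```

The job is handed in at about 42 s: the adapter stands upright in the tray off the hook, the hook hangs back in its holder and the bystanders look unmoved; no verdict came back.

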